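# Slide the open slip plate under the clamp head

## Robot

A 6-joint arm with a two-finger parallel gripper is mounted at the origin on the work surface. World frame = base frame: x ahead of the robot, y to its left, z up, the work surface at z = 0. Lengths are in mm, angles in degrees, forces in N, time in s.
With the tool pointing down it reaches from about 325 to 900 mm from the base axis. Payload 3.5 kg.
Tool frame: the origin (TCP) lies at the centre of the arm's flange, where the gripper is bolted on; the fingertips stand 173 mm ahead of it and the grasp point (between the pads) lies 155 mm ahead of it; z points along the fingers, y is the line along which they close (so a half turn about z gives the same grasp; the last joint's range is limited). The gripper opens to 85 mm and grips with 20 to 120 N. Pads are 22 mm wide; open, the fingers measure 114 mm over their backs; the gripper's body (76 mm by 85 mm) begins 54 mm behind the grasp point. The pads swing forward as they close: fully open they stand 13 mm farther back than shut.
Start: joints at [-70.439, 15.837, -1.513, 72.651, 0, 84.076], TCP at [268.912, -564.189, 404.713] pointing down, gripper open.
Joint ranges: [-178.77, 178.77], [-48.84, 107.48], [-61.69, 71.31], [-111.58, 123.2], [-90, 87.43], [-180, 180]. Speed limits (degrees/s): [147.25, 147.25, 180, 180, 180, 180].

## Interface

Orientations are given as a 3x3 rotation matrix whose columns are the frame's x, y, z axes.
In Python, from plant import status, imaging, robot gives the robot as it stands. The module is installed in compiled form; this text tells all that it offers.
- The arm moves only by the shell command python3 -m jog 'ROWS' [FORCE]. ROWS is JSON, a list of rows, each an object of numbers: "gripper": the gripper's target within -1 to 1 (shut at 1, half-way at 0, fully open at -1); "dx", "dy", "dz": the shift along the tool's x, y, z in m; "rx", "ry", "rz": the turn, a rotation vector about the tool's x, y, z in rad. A call has 1 to 12 rows; each row is the pose to reach, as a shift and turn from the pose commanded when the call began, along the tool's axes at that moment; what a row does not reach only later rows make up. A row lasts 1/12 s, in which the tool goes at most 41.7 mm and 7.16 degrees, less where a joint would pass 70% of its speed; a pose out of reach is approached as far as the arm can. A call with a gripper value outside its range is refused whole. The fingers move at their own pace and stop on an object; FORCE is the grip in N (left out, the last holds). Time passes only in rows, so rows that repeat a pose let the fingers close. It gives the time, the measured TCP pose, the force, the opening and the grip force at its end, in the units of the state.
- status.get_state(): the state, without advancing time (a new reading comes with each control period).
- imaging.get_image(name): name is "side" or "top"; returns the picture (480x640x3 uint8, red, green, blue); there is no depth.
- imaging.camera_model(name): a dict with "intrinsics" (3x3 intrinsics, pixels), "k1" (the pictures are not rectified: a ray, as slopes to the right and down, at radius r is drawn at 1 + k1 r^2 times it, then the intrinsics apply), "extrinsics" (4x4, takes a point from world to camera coordinates). Camera axes: x right, y down, z forward; pixel columns grow to the right and rows downward; lengths in mm; the calibration is good to about 2 mm. A picture is of the moment at which its call begins. camera_model takes no time and is no camera call.
- robot.sign_off(): hands the job in; it is judged then, once.
The state is a dict: "time": time; "joint_positions": joint angles; "joint_velocities": joint speeds; "joint_torque": joint torques, N m; "position": TCP position; "tcp_rot": TCP orientation; "contact_force": force on the tool from outside, world axes, zero at the start; "ft_torque": the same for the moment, N m; "gripper_width": finger opening in mm; "grip_force": force on a finger pad.
Only numpy, scipy, OpenCV 4.12 (cv2) and the standard library are available. Lean on these libraries where they do the work, as an engineer would, in place of code of your own. Each camera call takes 0.05 s, during which the arm holds its last target. There are 200 camera calls.

## Task

Clamp the board in the drilling jig: take the open C-shaped slip plate (not the closed one) by its wooden grip block, slide it level, mouth first, from the front under the jig's stud head so that it wedges the sprung bar down and straddles the stud, and keep pushing until you feel the bottom of its slot press firmly against the stud (about 8 N more than the sliding takes), without ramming it. Leave it there, lying flat and pointing straight out of the front, let go, and do not disturb the other things on the bench.

Things in the scene. Friction and masses are not known exactly. Their poses are not given: they have to be found in the camera images.
- slip_plate: The open C-shaped slip plate: steel, 100 mm long, 48 mm wide, 8 mm thick, 0.19 to 0.30 kg, at first flat on the bench. Origin on its underside at the slot's centre; x points out of the open mouth, z up. Its tail, 28 mm wide, runs back to x = -82 mm. Its two arms taper in thickness and width from x = +2 mm to tips 2.4 mm thick at x = +18 mm
- plate_grip (a point): Centre of the upright grip block on the slip plate's tail, pale wood, 20 mm (along the plate's x) by 24 mm (along y); it stands on the plate from 8 to 48 mm above the underside; this point is 72 mm behind the origin and 32 mm above the underside. Axes as the plate's
- plate_slot (a point): Centre of the slip plate's slot at half thickness, 4 mm above the underside; axes as the plate's. The slot has parallel sides 17 mm apart, opening to 28 mm at the tips; its bottom is 7.2 mm behind this point, so when home this point lies about on the 14 mm stud's own axis
- jig: The jig, fixed to the bench: plywood base 220 by 270 by 18 mm with a board 18 mm thick lying on its +y half, a dark wooden bar across both and a steel stud with a round head through the bar. Origin on the bench under the head's centre; x points from the front (where the slip plate enters) to the back, y to the board's side, z up
- stud: Slotted seat of the steel stud, fixed; origin on the bench plane under the head's centre, axes as the jig's. The 14 mm upright stud (pin_c0) is locked in the seat's slot anywhere up to 10 mm in front of or behind this origin (along x, not across): where is not measured and barely seen, it must be felt. It does not give under the push. The slip plate goes on along +x
- head_centre (a point): Centre of the head's underside, 71 mm above the bench, above the middle of the stud's slot; axes as the jig's. The plate's middle must go in about 4 mm below it
- head: The round dark steel head above the stud: 40 mm diameter, underside edge chamfered 3 mm, from 71 to 89 mm above the bench (97 mm with the stub on top); rigid; origin on the bench plane under its centre, axes as the jig's
- bar (a joint): How far the sprung bar is pushed down, m: 0 at rest, stop at 0.006. At rest its flat top is 66 mm above the bench, 5 mm below the head, so the 8 mm plate pushes it down 3 mm; it stays level. Its spring takes about 4 N at first, 6.5 N at 3 mm; dragging the plate along takes 3 to 8 N, wedging its tips in up to 15 N; the stud is felt as a further rise
- bar_top (a point): Point on the bar's top, 30 mm in front of the head's centre. The bar is 70 mm wide along the jig's x (35 mm to front and back of the head's centre; its front top edge is bevelled 4 by 3 mm) and 220 mm long along y; axes as the jig's
- eye_plate: The closed slip plate: as the open one, with the same grip block, but with a closed round eye (17 mm hole, 48 mm across) in place of the C; it cannot go on. Leave it alone. Origin at the eye's centre on the underside
- offcut: Pale wood offcut 75 x 42 x 28 mm, origin at the centre of its underside; bystander
- pencil: Flat carpenter's pencil 165 x 14 x 8 mm, origin at the centre of its underside; bystander
- chisel: Wood chisel 240 mm long along x, 25 mm thick, blade to +x, origin near the ferrule; bystander
- glue_bottle: White glue bottle, 56 mm diameter, 150 mm tall, origin at the centre of its underside; bystander
- try_square: Try square lying flat: stock 110 mm along y, 18 mm high, blade 165 mm along x; bystander
There are look-alikes about, which are no part of the job. What is shaped like the slip_plate but blue or red is not meant.

How it is judged:
By the outcome, as a careful person would: the job done as asked, in the order asked, and still so for the second after the job is handed in, with the robot touching nothing.
It also fails if it takes over 67 s, if anything falls off the work surface, if the arm or the gripper's body presses on something with over 40 N, if the wrist force passes 120 N, or if a joint passes its speed limit or range.

## Working session

There is one attempt and no reset: what is moved stays moved. The work goes in short steps, Python scripts to look and compute and a shell command to move; the robot and the scene stay as the last step left them, time stands still between calls to the robot, and variables do not carry over. Pictures are saved under pics/ and viewed, at most 10 in all, crops included, and the job is handed in when it is done.

```bash
mkdir -p pics; cat > h.py <<'E'
import numpy as np, cv2
from plant import status, imaging, robot
def grab(n,f):
    im=imaging.get_image(n); cv2.imwrite('pics/'+f,im[:,:,::-1]); return im
def ray(n,u,v):
    m=imaging.camera_model(n); K=np.array(m['intrinsics']);E=np.array(m['extrinsics'])
    d=np.array([(u-K[0,2])/K[0,0],(v-K[1,2])/K[1,1]]); s=d.copy()
    for _ in range(30): s=d/(1+m['k1']*(s@s))
    R=E[:3,:3];t=E[:3,3]
    return -R.T@t, R.T@np.array([s[0],s[1],1])
def at(n,u,v,z):
    c,d=ray(n,u,v); return c+d*(z-c[2])/d[2]
def proj(n,p):
    m=imaging.camera_model(n); K=np.array(m['intrinsics']);E=np.array(m['extrinsics'])
    q=E[:3,:3]@np.array(p,float)+E[:3,3]; s=q[:2]/q[2]; s=s*(1+m['k1']*(s@s))
    return np.array([K[0,0]*s[0]+K[0,2],K[1,1]*s[1]+K[1,2]])
E
python3 - <<'E'
from h import *
grab('top','t0.png');grab('side','s0.png')
for n in('top','side'):
    print(n,ray(n,320,240),imaging.camera_model(n))
s=status.get_state();print(s['tcp_rot'],s['gripper_width'],s['contact_force'])
E
```

```text
top (array([ 295.37731666,    8.55850774, 1178.65971111]), array([ 0.19450077, -0.0196788 , -0.98096331])) {'intrinsics': array([[541.8897659 ,   0.        , 308.16234345],
       [  0.        , 541.8897659 , 237.05541151],
       [  0.        ,   0.        ,   1.        ]]), 'k1': -0.16028559680249999, 'extrinsics': array([[ 7.34416377e-03, -9.99972747e-01, -7.54569582e-04,
         7.27835587e+00],
       [-9.79836673e-01, -7.04560366e-03, -1.99675874e-01,
         5.24831735e+02],
       [ 1.99665116e-01,  2.20580727e-03, -9.79861713e-01,
         1.09592810e+03],
       [ 0.00000000e+00,  0.00000000e+00,  0.00000000e+00,
         1.00000000e+00]])}
side (array([181.85665689, 903.18548479, 710.60472451]), array([ 0.27353842, -0.79391192, -0.54309246])) {'intrinsics': array([[470.9406196 ,   0.        , 316.83364393],
       [  0.        , 470.9406196 , 242.28873135],
       [  0.        ,   0.        ,   1.        ]]), 'k1': -0.09199012837241533, 'extrinsics': array([[-9.37549607e-01, -3.47102716e-01,  2.28131247e-02,
         4.67786658e+02],
       [-2.07975585e-01,  5.06770916e-01, -8.36617831e-01,
         1.74618192e+02],
       [ 2.78831293e-01, -7.89115291e-01, -5.47311764e-01,
         1.05093248e+03],
       [ 0.00000000e+00,  0.00000000e+00,  0.00000000e+00,
         1.00000000e+00]])}
[[ 9.02692297e-01  4.30286183e-01 -6.46343338e-04]
 [ 4.30286600e-01 -9.02690285e-01  1.92143214e-03]
 [ 2.43317852e-04 -2.01257487e-03 -9.99997945e-01]] 85.32570468895665 [ 0.77714945 -0.32106853 -0.21707378]
```

View pics/t0.png

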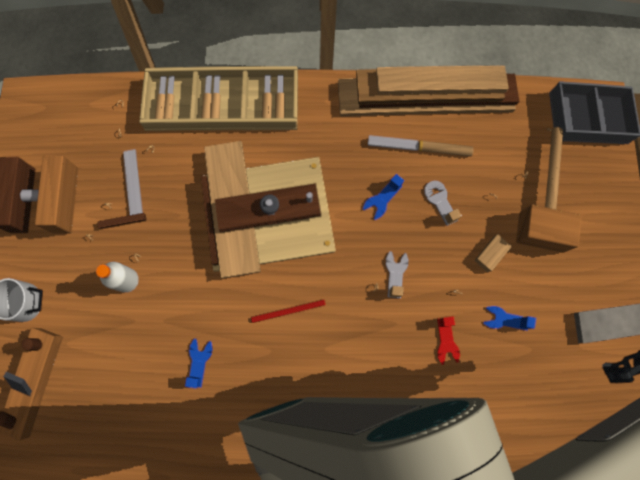

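View pics/s0.png

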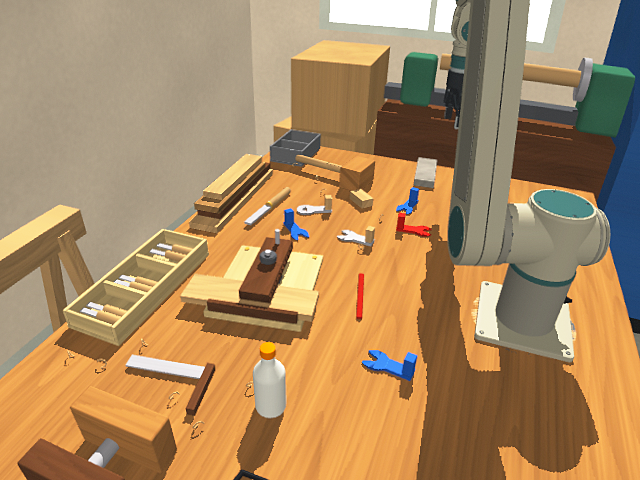

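The open plate candidates are grey (397,272) and grey (440,200); the blue and red look-alikes are not meant. The plate at (397,272) has a forked mouth at its top end and a pale block, while the one at (440,200) has a closed ring. I'll confirm that in enlarged crops.

```bash
python3 - <<'E'
import cv2,numpy as np
a=cv2.imread('pics/t0.png'); s=cv2.imread('pics/s0.png')
A=cv2.resize(a[235:310,350:450],None,fx=8,fy=8,interpolation=cv2.INTER_CUBIC)
cv2.imwrite('pics/c1.png',A)  # 800x600, origin 350,235
B=cv2.resize(a[145:265,190:350],None,fx=5,fy=5,interpolation=cv2.INTER_CUBIC)
cv2.imwrite('pics/c2.png',B)
C=cv2.resize(s[190:340,180:380],None,fx=4,fy=4,interpolation=cv2.INTER_CUBIC)
cv2.imwrite('pics/c3.png',C)
E
```

```text
(no output)
```

View pics/c1.png

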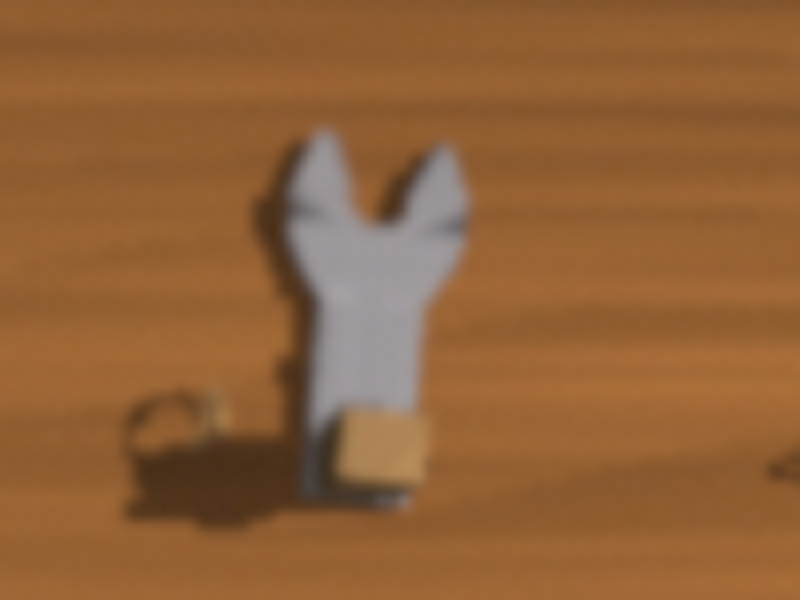

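View pics/c2.png

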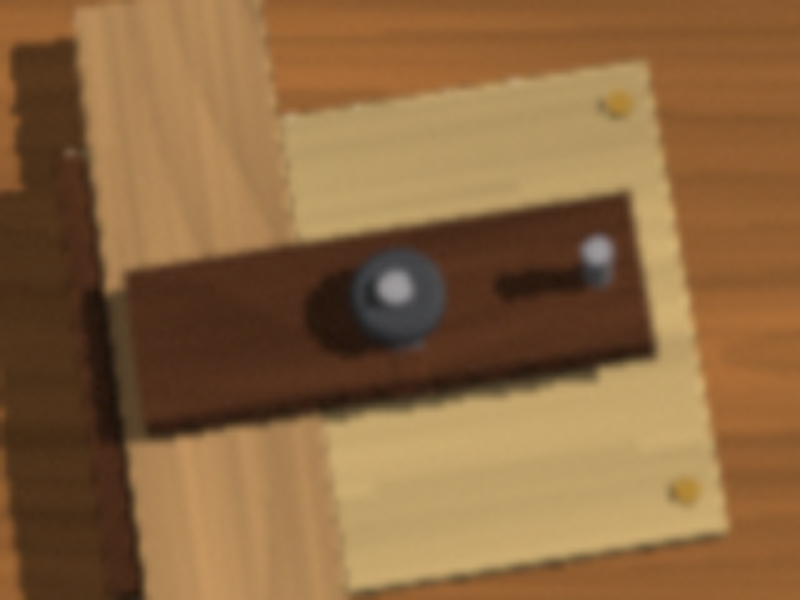

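View pics/c3.png

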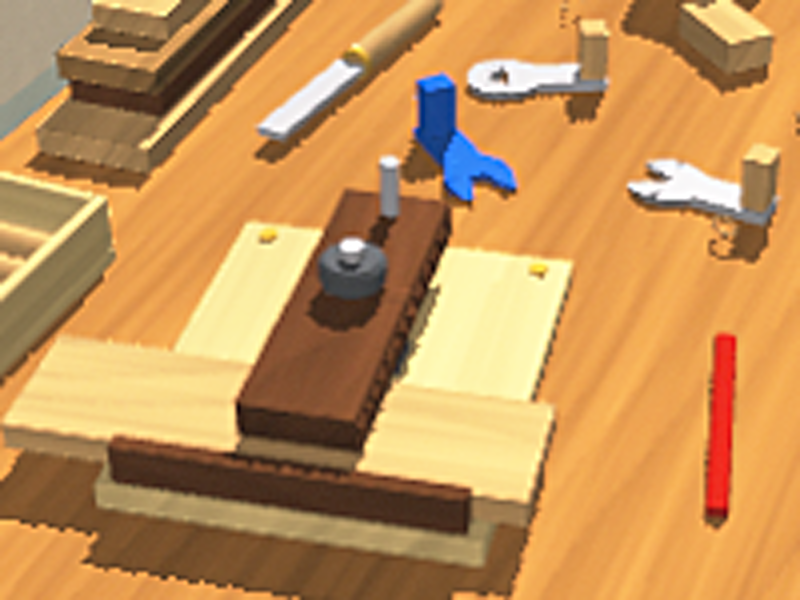

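The crops confirm it: the plate in c1 has an open mouth at the top, with tips at about (390.5,251) and (406,253) and its block top around (398,291). In c2 the head top is at about (269.6,204.4), with the bar corners clear. Next I'll compute positions.

```bash
python3 - <<'E'
from h import *
np.set_printoptions(precision=1,suppress=True)
T=lambda p,z,o,k:at('top',o[0]+(p[0]+.5)/k-.5,o[1]+(p[1]+.5)/k-.5,z)
o=(350,235)
tips=[T(p,2.4,o,8) for p in[(324,130),(447,145)]]; tail=[T(p,8,o,8) for p in[(302,492),(408,500)]]
blk=[T(p,48,o,8) for p in[(343,408),(428,410),(420,487),(337,482)]]
a=sum(tips)/2;b=sum(tail)/2;c=sum(blk)/4
print('tips',a,'tail',b,'len',np.linalg.norm((a-b)[:2]),'yaw',np.degrees(np.arctan2(*(a-b)[1::-1])),'w',np.linalg.norm(tips[0]-tips[1]),np.linalg.norm(tail[0]-tail[1]))
print('blk',c,[np.linalg.norm(blk[i]-blk[i-1]) for i in range(4)], 'yaw from blk-tips',np.degrees(np.arctan2(*(a-c)[1::-1])))
o=(190,145)
bar=[T(p,66,o,5) for p in[(128,272),(628,193),(655,355),(145,437)]]
print('bar',np.array(bar),sum(bar)/4)
for i,j in((0,1),(3,2),(0,3),(1,2)):
    d=bar[i]-bar[j];print(np.linalg.norm(d),np.degrees(np.arctan2(d[1],d[0])))
print('head',T((398,297),89,o,5),T((395,287),97,o,5))
# side: crop origin 180,190 k4 ; triangulate
def tri(pt,ps):
    (c1,d1),(c2,d2)=ray('top',*pt),ray('side',*ps)
    s=np.linalg.lstsq(np.c_[d1,-d2],c2-c1,rcond=None)[0];p,q=c1+s[0]*d1,c2+s[1]*d2
    return (p+q)/2,np.linalg.norm(p-q)
print('stub tri',tri((190+395.5/5-.5,145+287.5/5-.5),(180+351/4,190+243/4)))
print('blk tri',tri((350+382/8-.4,235+447/8-.4),(180+762/4,190+152/4)))
base=[T(p,36,o,5) for p in[(350,592),(0,0)]]
s=status.get_state();print(s['position'],s['time'])
E
```

```text
tips [ 503.3 -187.3    2.4] tail [ 403.5 -175.8    8. ] len 100.42223090902186 yaw -6.553564795591837 w 34.453874327951894 29.006972108802533
blk [ 412.8 -176.9   48. ] [np.float64(19.587212858807895), np.float64(22.53110226629641), np.float64(20.45726444893962), np.float64(21.947971016148145)] yaw from blk-tips -6.538363387461432
bar [[603.7 210.4  66. ]
 [640.   -3.1  66. ]
 [568.6 -14.9  66. ]
 [531.6 200.   66. ]] [586.   98.1  66. ]
216.6489980069194 99.62883889262346
218.06672947925364 99.75185803981137
72.83923230049379 8.218486271379367
72.34993264574373 9.331430260961287
head [587.   92.6  89. ] [589.2  93.3  97. ]
stub tri (array([588.8,  93.2,  95.7]), np.float64(1.540150295372349))
blk tri (array([ 411.5, -177.6,   45.7]), np.float64(2.9056069489341483))
[ 268.8 -563.9  403.6] 0.1
```

```bash
cat >> h.py <<'E'
from scipy.spatial.transform import Rotation as Ro
np.set_printoptions(precision=4,suppress=True)
def plan(p,h):
    "p: TCP target mm; h: heading deg of tool y, tool pointing down -> row"
    s=status.get_state();R=np.array(s['tcp_rot']);h=np.radians(h)
    y=np.array([np.cos(h),np.sin(h),0]);z=np.array([0,0,-1.]);G=np.c_[np.cross(y,z),y,z]
    print('shift m',R.T@(np.array(p)-s['position'])/1000,'turn',Ro.from_matrix(R.T@G).as_rotvec(),'pos',s['position'],'heading',np.degrees(np.arctan2(R[1,1],R[0,1])),'z',R[:,2],'t',s['time'],'F',s['contact_force'],s['ft_torque'],'w',s['gripper_width'],s['grip_force'])
E
python3 -c "
from h import *
plan([412.5,-177,290],-6.5)"
```

```text
shift m [ 0.2961 -0.2872  0.1143] turn [-0.0017 -0.0012 -1.0125] pos [ 268.8045 -563.86    403.6416] heading -64.51422129159802 z [-0.0006  0.0019 -1.    ] t 0.1 F [ 0.7771 -0.3211 -0.2171] [ 0.0304  0.034  -0.003 ] w 85.32570468895665 0.0
```

```bash
python3 -m jog '[{"gripper":-1,"dx":0.296,"dy":-0.287,"dz":0.114,"rz":-1.0125,"rx":-0.0017,"ry":-0.0012},{"dx":0.296,"dy":-0.287,"dz":0.114,"rz":-1.0125,"rx":-0.0017,"ry":-0.0012},{"dx":0.296,"dy":-0.287,"dz":0.114,"rz":-1.0125,"rx":-0.0017,"ry":-0.0012},{"dx":0.296,"dy":-0.287,"dz":0.114,"rz":-1.0125,"rx":-0.0017,"ry":-0.0012},{"dx":0.296,"dy":-0.287,"dz":0.114,"rz":-1.0125,"rx":-0.0017,"ry":-0.0012},{"dx":0.296,"dy":-0.287,"dz":0.114,"rz":-1.0125,"rx":-0.0017,"ry":-0.0012},{"dx":0.296,"dy":-0.287,"dz":0.114,"rz":-1.0125,"rx":-0.0017,"ry":-0.0012},{"dx":0.296,"dy":-0.287,"dz":0.114,"rz":-1.0125,"rx":-0.0017,"ry":-0.0012},{"dx":0.296,"dy":-0.287,"dz":0.114,"rz":-1.0125,"rx":-0.0017,"ry":-0.0012},{"dx":0.296,"dy":-0.287,"dz":0.114,"rz":-1.0125,"rx":-0.0017,"ry":-0.0012},{"dx":0.296,"dy":-0.287,"dz":0.114,"rz":-1.0125,"rx":-0.0017,"ry":-0.0012},{"dx":0.296,"dy":-0.287,"dz":0.114,"rz":-1.0125,"rx":-0.0017,"ry":-0.0012}]'; python3 -c "
from h import *
plan([412.5,-177,187],-6.5)"
```

```text
shift m [ 0.2961 -0.2869  0.2173] turn [-0.0017 -0.0012 -1.0125] pos [ 268.8045 -563.86    403.6416] heading -64.51422129159802 z [-0.0006  0.0019 -1.    ] t 0.1 F [ 0.7771 -0.3211 -0.2171] [ 0.0304  0.034  -0.003 ] w 85.32570468895665 0.0invalid input
```

```bash
python3 -m jog '[{"gripper":-1,"dx":0.037,"dy":-0.036,"dz":0.014,"rx":0,"ry":0,"rz":-0.12}]'; python3 -c "
from h import *
plan([412.5,-177,290],-6.5)"
```

```text
time: 0.18
position: [282.0, -531.5, 395.1]
tcp_rot: [[0.846, 0.533, 0.001], [0.533, -0.846, -0.008], [-0.003, 0.008, -1.0]]
contact_force: [2.3, -1.0, -0.3]
gripper_width: 85.5
grip_force: 0.0
shift m [ 0.2997 -0.2313  0.1022] turn [ 0.0057  0.0067 -0.8956] pos [ 281.9968 -531.5303  395.0901] heading -57.81083574482649 z [ 0.0012 -0.0084 -1.    ] t 0.1833 F [ 2.3303 -0.9946 -0.3184] [-0.0449 -0.0798 -0.0063] w 85.5221662892622 0.0
```

```bash
python3 -m jog '[{"gripper":-1,"dx":0.287,"dy":-0.218,"dz":0.1,"rx":0,"ry":0,"rz":-0.8925},{"gripper":-1,"dx":0.287,"dy":-0.218,"dz":0.1,"rx":0,"ry":0,"rz":-0.8925},{"gripper":-1,"dx":0.287,"dy":-0.218,"dz":0.1,"rx":0,"ry":0,"rz":-0.8925},{"gripper":-1,"dx":0.287,"dy":-0.218,"dz":0.1,"rx":0,"ry":0,"rz":-0.8925},{"gripper":-1,"dx":0.287,"dy":-0.218,"dz":0.1,"rx":0,"ry":0,"rz":-0.8925},{"gripper":-1,"dx":0.287,"dy":-0.218,"dz":0.1,"rx":0,"ry":0,"rz":-0.8925},{"gripper":-1,"dx":0.287,"dy":-0.218,"dz":0.1,"rx":0,"ry":0,"rz":-0.8925},{"gripper":-1,"dx":0.287,"dy":-0.218,"dz":0.1,"rx":0,"ry":0,"rz":-0.8925},{"gripper":-1,"dx":0.287,"dy":-0.218,"dz":0.1,"rx":0,"ry":0,"rz":-0.8925},{"gripper":-1,"dx":0.287,"dy":-0.218,"dz":0.1,"rx":0,"ry":0,"rz":-0.8925},{"gripper":-1,"dx":0.287,"dy":-0.218,"dz":0.1,"rx":0,"ry":0,"rz":-0.8925},{"gripper":-1,"dx":0.287,"dy":-0.218,"dz":0.1,"rx":0,"ry":0,"rz":-0.8925}]'; python3 -c "
from h import *
plan([412.5,-177,187],-6.5)"
```

```text
time: 1.18
position: [408.7, -188.6, 293.8]
tcp_rot: [[0.112, 0.994, -0.0], [0.994, -0.112, -0.0], [-0.0, -0.0, -1.0]]
contact_force: [-0.2, -0.9, 0.7]
gripper_width: 85.2
grip_force: 0.0
shift m [0.012  0.0025 0.1068] turn [-0.0001  0.0005  0.0009] pos [ 408.7233 -188.593   293.7633] heading -6.450966293277003 z [-0.0001 -0.0005 -1.    ] t 1.1833 F [-0.2493 -0.9124  0.7197] [ 0.0185 -0.0041 -0.0264] w 85.2434039859411 0.0
```

```bash
python3 -m jog '[{"gripper":-1,"dx":0,"dy":0,"dz":0,"rx":0,"ry":0,"rz":0},{"gripper":-1,"dx":0,"dy":0,"dz":0,"rx":0,"ry":0,"rz":0}]' 80; python3 -c "
from h import *
plan([412.5,-177,187],-6.5)
grab('side','s1.png')
im=cv2.imread('pics/s1.png')[150:300,280:440];cv2.imwrite('pics/s1c.png',cv2.resize(im,None,fx=4,fy=4,interpolation=2))"
```

```text
time: 1.35
position: [408.7, -190.1, 294.3]
tcp_rot: [[0.116, 0.993, 0.001], [0.993, -0.116, -0.001], [-0.001, 0.001, -1.0]]
contact_force: [-0.1, -1.1, 0.9]
gripper_width: 85.9
grip_force: 0.0
shift m [0.0135 0.0022 0.1073] turn [ 0.001   0.0007 -0.0023] pos [ 408.6543 -190.0703  294.3203] heading -6.632653161351535 z [ 0.001  -0.0009 -1.    ] t 1.35 F [-0.0822 -1.0816  0.9381] [-0.0318 -0.0433 -0.0024] w 85.91506391033748 0.0
```

View pics/s1c.png

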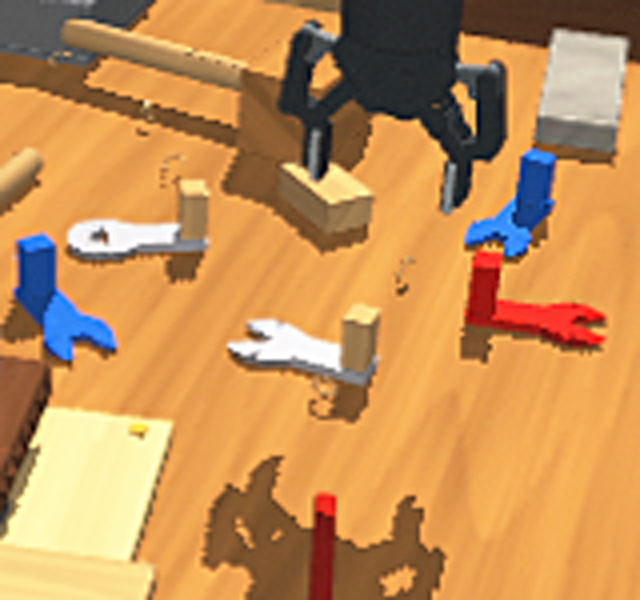

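The view shows the gripper above, with its fingers spread along the plate's length and straddling the block (about (360,235) in the full image) once shifted 13 mm. I'll shift, descend and close.

```bash
python3 -m jog '[{"gripper":-1,"dx":0.0135,"dy":0.002,"dz":0.02,"rx":0,"ry":0,"rz":0},{"gripper":-1,"dx":0.0135,"dy":0.002,"dz":0.05,"rx":0,"ry":0,"rz":0},{"gripper":-1,"dx":0.0135,"dy":0.002,"dz":0.08,"rx":0,"ry":0,"rz":0},{"gripper":-1,"dx":0.0135,"dy":0.002,"dz":0.1,"rx":0,"ry":0,"rz":0},{"gripper":-1,"dx":0.0135,"dy":0.002,"dz":0.107,"rx":0,"ry":0,"rz":0},{"gripper":-1,"dx":0.0135,"dy":0.002,"dz":0.107,"rx":0,"ry":0,"rz":0},{"gripper":-1,"dx":0.0135,"dy":0.002,"dz":0.107,"rx":0,"ry":0,"rz":0}]' 30; python3 -c "
from h import *
plan([412.5,-177,187],-6.5)"
```

```text
time: 1.98
position: [412.4, -176.4, 187.3]
tcp_rot: [[0.114, 0.993, 0.0], [0.993, -0.114, -0.0], [-0.0, 0.0, -1.0]]
contact_force: [-0.1, 0.2, 0.1]
gripper_width: 85.3
grip_force: 0.0
shift m [-0.0006  0.0002  0.0003] turn [ 0.0004  0.0002 -0.0013] pos [ 412.3793 -176.3561  187.2987] heading -6.574243845052173 z [ 0.0003 -0.0002 -1.    ] t 1.9833 F [-0.0521  0.2281  0.0973] [-0.0628 -0.05    0.0287] w 85.32633627308816 0.0
```

```bash
Z='x'; python3 -m jog '[{"gripper":1,"dx":0,"dy":0,"dz":0,"rx":0,"ry":0,"rz":0},{"gripper":1,"dx":0,"dy":0,"dz":0,"rx":0,"ry":0,"rz":0},{"gripper":1,"dx":0,"dy":0,"dz":0,"rx":0,"ry":0,"rz":0},{"gripper":1,"dx":0,"dy":0,"dz":0,"rx":0,"ry":0,"rz":0},{"gripper":1,"dx":0,"dy":0,"dz":0,"rx":0,"ry":0,"rz":0},{"gripper":1,"dx":0,"dy":0,"dz":0,"rx":0,"ry":0,"rz":0},{"gripper":1,"dx":0,"dy":0,"dz":0,"rx":0,"ry":0,"rz":0},{"gripper":1,"dx":0,"dy":0,"dz":0,"rx":0,"ry":0,"rz":0},{"gripper":1,"dx":0,"dy":0,"dz":0,"rx":0,"ry":0,"rz":0},{"gripper":1,"dx":0,"dy":0,"dz":0,"rx":0,"ry":0,"rz":0},{"gripper":1,"dx":0,"dy":0,"dz":0,"rx":0,"ry":0,"rz":0},{"gripper":1,"dx":0,"dy":0,"dz":0,"rx":0,"ry":0,"rz":0}]' 30; python3 -m jog '[{"gripper":1,"dx":0,"dy":0,"dz":0,"rx":0,"ry":0,"rz":0},{"gripper":1,"dx":0,"dy":0,"dz":0,"rx":0,"ry":0,"rz":0},{"gripper":1,"dx":0,"dy":0,"dz":0,"rx":0,"ry":0,"rz":0}]' 90
```

```text
time: 2.98
position: [412.3, -175.6, 187.4]
tcp_rot: [[0.113, 0.994, 0.0], [0.994, -0.113, -0.0], [-0.0, 0.0, -1.0]]
contact_force: [-1.3, 1.1, 5.8]
gripper_width: 19.6
grip_force: 30.9
time: 3.23
position: [412.4, -175.7, 187.5]
tcp_rot: [[0.113, 0.994, 0.001], [0.994, -0.113, -0.001], [-0.001, 0.001, -1.0]]
contact_force: [-1.1, 0.5, 6.6]
gripper_width: 18.9
grip_force: 88.5
```

```bash
python3 -m jog '[{"gripper":1,"dx":0,"dy":0,"dz":-0.01,"rx":0,"ry":0,"rz":0},{"gripper":1,"dx":0,"dy":0,"dz":-0.03,"rx":0,"ry":0,"rz":0},{"gripper":1,"dx":0,"dy":0,"dz":-0.06,"rx":0,"ry":0,"rz":0},{"gripper":1,"dx":0,"dy":0,"dz":-0.08,"rx":0,"ry":0,"rz":0},{"gripper":1,"dx":0,"dy":0,"dz":-0.1,"rx":0,"ry":0,"rz":0},{"gripper":1,"dx":0,"dy":0,"dz":-0.1,"rx":0,"ry":0,"rz":0},{"gripper":1,"dx":0,"dy":0,"dz":-0.1,"rx":0,"ry":0,"rz":0}]'; python3 -c "
from h import *
plan([433,67.5,287],9.6)"
```

```text
time: 3.82
position: [412.4, -175.6, 287.4]
tcp_rot: [[0.113, 0.994, 0.002], [0.994, -0.113, -0.001], [-0.001, 0.002, -1.0]]
contact_force: [-0.5, 0.1, -3.3]
gripper_width: 18.4
grip_force: 88.3
shift m [ 0.2439 -0.007   0.0002] turn [ 0.0018  0.0012 -0.281 ] pos [ 412.356  -175.6346  287.4264] heading -6.499454773632407 z [ 0.0019 -0.0012 -1.    ] t 3.8167 F [-0.5106  0.0504 -3.2916] [ 0.0284  0.1493 -0.0195] w 18.397402912686008 88.31567287445068
```

```bash
python3 -m jog '[{"gripper":1,"dx":0.02,"dy":-0.001,"dz":0,"rx":0,"ry":0,"rz":-0.03},{"gripper":1,"dx":0.05,"dy":-0.002,"dz":0,"rx":0,"ry":0,"rz":-0.06},{"gripper":1,"dx":0.08,"dy":-0.003,"dz":0,"rx":0,"ry":0,"rz":-0.1},{"gripper":1,"dx":0.11,"dy":-0.004,"dz":0,"rx":0,"ry":0,"rz":-0.14},{"gripper":1,"dx":0.14,"dy":-0.005,"dz":0,"rx":0,"ry":0,"rz":-0.18},{"gripper":1,"dx":0.17,"dy":-0.006,"dz":0,"rx":0,"ry":0,"rz":-0.21},{"gripper":1,"dx":0.2,"dy":-0.007,"dz":0,"rx":0,"ry":0,"rz":-0.24},{"gripper":1,"dx":0.225,"dy":-0.007,"dz":0,"rx":0,"ry":0,"rz":-0.265},{"gripper":1,"dx":0.24,"dy":-0.007,"dz":0,"rx":0,"ry":0,"rz":-0.281},{"gripper":1,"dx":0.244,"dy":-0.007,"dz":0,"rx":0,"ry":0,"rz":-0.281},{"gripper":1,"dx":0.244,"dy":-0.007,"dz":0,"rx":0,"ry":0,"rz":-0.281},{"gripper":1,"dx":0.244,"dy":-0.007,"dz":0,"rx":0,"ry":0,"rz":-0.281}]'; python3 -m jog '[{"gripper":1,"dx":0,"dy":0,"dz":0.012,"rx":0,"ry":0,"rz":0},{"gripper":1,"dx":0,"dy":0,"dz":0.03,"rx":0,"ry":0,"rz":0},{"gripper":1,"dx":0,"dy":0,"dz":0.036,"rx":0,"ry":0,"rz":0},{"gripper":1,"dx":0,"dy":0,"dz":0.036,"rx":0,"ry":0,"rz":0},{"gripper":1,"dx":0,"dy":0,"dz":0.036,"rx":0,"ry":0,"rz":0}]'; python3 -c "
from h import *
plan([433,67.5,250.5],9.6)
grab('top','t2.png');grab('side','s2.png')
A=cv2.imread('pics/t2.png')[165:265,230:330];B=cv2.imread('pics/s2.png')[220:300,220:340]
cv2.imwrite('pics/t2c.png',cv2.resize(A,None,fx=6,fy=6,interpolation=2));cv2.imwrite('pics/s2c.png',cv2.resize(B,None,fx=6,fy=6,interpolation=2))
"
```

```text
time: 4.82
position: [432.0, 67.5, 285.4]
tcp_rot: [[-0.167, 0.986, -0.003], [0.986, 0.167, -0.001], [-0.0, -0.003, -1.0]]
contact_force: [-0.2, -0.3, -4.1]
gripper_width: 19.3
grip_force: 88.4
time: 5.23
position: [432.4, 67.0, 250.4]
tcp_rot: [[-0.165, 0.986, -0.002], [0.986, 0.165, -0.0], [0.0, -0.002, -1.0]]
contact_force: [-0.2, -0.8, -2.4]
gripper_width: 19.0
grip_force: 88.1
shift m [ 0.0004  0.0007 -0.0001] turn [-0.0018 -0.0001 -0.0015] pos [432.4082  67.0229 250.3892] heading 9.51678690826415 z [-0.0018 -0.0002 -1.    ] t 5.2333 F [-0.2312 -0.8383 -2.4446] [-0.0433  0.1136 -0.0464] w 18.964851343197843 88.14392924308777
```

View pics/t2c.png

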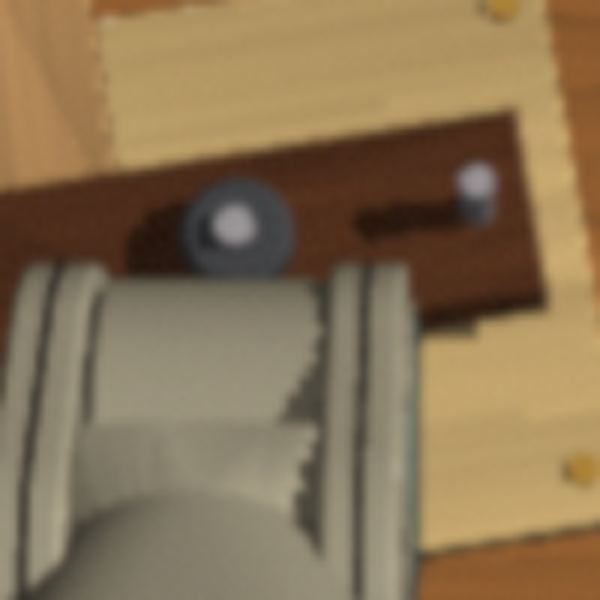

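View pics/s2c.png

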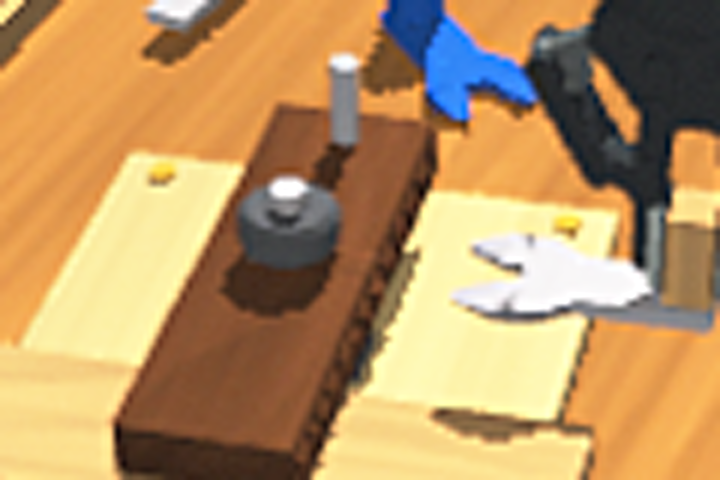

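The side view shows the plate held level in front of the bar: tips at crop (474,243) and (456,295), head at (289,225), block top at (690,205). I'll measure the lateral offset relative to the head, in the same camera.

```bash
python3 - <<'E'
from h import *
S=lambda p,z:at('side',220+(p[0]+.5)/6-.5,220+(p[1]+.5)/6-.5,z)
t1,t2=S((474,243),67.5),S((456,295),67.5)
a=np.radians(9.6);J=np.array([[np.cos(a),np.sin(a)],[-np.sin(a),np.cos(a)]])
stub=S((289,186),97); hd=S((290,211),89)
H=np.array([588,93]); s=status.get_state()
print(t1,t2,'w',np.linalg.norm(t1-t2),'stub',stub,'head',hd)
for h in(H,stub[:2]): print('tips rel',J@((t1+t2)[:2]/2-h))
print('TCP rel',J@(s['position'][:2]-H), 'dir across', np.degrees(np.arctan2(*(t1-t2)[1::-1])))
# predicted pixels (crop) for ideal tips given TCP
for y in(-14,14):
    for l in(90,):
        p=s['position'][:2]+J.T@np.array([l,y]); print('pred',(proj('side',[*p,67.5])-220)*6)
print('pred stub',(proj('side',[588.5,93,97])-220)*6)
E
```

```text
[522.714   64.1042  67.5   ] [516.1327  98.5029  67.5   ] w 35.02265856238935 stub [587.324   94.4202  97.    ] head [584.933   99.2282  89.    ]
tips rel [-69.5669  -0.0962]
tips rel [-69.1373  -1.6093]
TCP rel [-156.8665    0.4679] dir across -79.16888910691
pred [463.4411 245.6286]
pred [447.3828 287.0113]
pred stub [285.3128 180.9329]
```

```bash
python3 -m jog '[{"gripper":1,"dx":0.0005,"dy":0.005,"dz":0,"rx":0,"ry":0,"rz":0},{"gripper":1,"dx":0.0005,"dy":0.015,"dz":0,"rx":0,"ry":0,"rz":0},{"gripper":1,"dx":0.0005,"dy":0.022,"dz":0,"rx":0,"ry":0,"rz":0},{"gripper":1,"dx":0.0005,"dy":0.026,"dz":0,"rx":0,"ry":0,"rz":0},{"gripper":1,"dx":0.0005,"dy":0.028,"dz":0,"rx":0,"ry":0,"rz":0},{"gripper":1,"dx":0.0005,"dy":0.028,"dz":0,"rx":0,"ry":0,"rz":0}]'; python3 -m jog '[{"gripper":1,"dx":0,"dy":0.001,"dz":0,"rx":0,"ry":0,"rz":0},{"gripper":1,"dx":0,"dy":0.003,"dz":0,"rx":0,"ry":0,"rz":0},{"gripper":1,"dx":0,"dy":0.005,"dz":0,"rx":0,"ry":0,"rz":0},{"gripper":1,"dx":0,"dy":0.007,"dz":0,"rx":0,"ry":0,"rz":0},{"gripper":1,"dx":0,"dy":0.009,"dz":0,"rx":0,"ry":0,"rz":0},{"gripper":1,"dx":0,"dy":0.010,"dz":0,"rx":0,"ry":0,"rz":0},{"gripper":1,"dx":0,"dy":0.010,"dz":0,"rx":0,"ry":0,"rz":0}]'; python3 -c "
from h import *
plan([433,67.5,250.5],9.6)"
```

```text
time: 5.83
position: [461.2, 73.0, 251.0]
tcp_rot: [[-0.167, 0.986, 0.001], [0.986, 0.167, -0.0], [-0.0, 0.001, -1.0]]
contact_force: [0.7, -0.1, -3.0]
gripper_width: 18.9
grip_force: 88.3
time: 6.42
position: [470.5, 74.5, 250.9]
tcp_rot: [[-0.167, 0.986, 0.0], [0.986, 0.167, 0.0], [-0.0, 0.0, -1.0]]
contact_force: [0.7, 0.4, -3.7]
gripper_width: 18.9
grip_force: 88.4
shift m [-0.0007 -0.0382  0.0004] turn [ 0.0004  0.     -0.    ] pos [470.5042  74.5424 250.8994] heading 9.598166547311484 z [ 0.0004  0.     -1.    ] t 6.4167 F [ 0.7026  0.4321 -3.6639] [0.0405 0.0345 0.0395] w 18.894582430359357 88.38244557380676
```

```bash
python3 -m jog '[{"gripper":1,"dx":0,"dy":0.001,"dz":0,"rx":0,"ry":0,"rz":0},{"gripper":1,"dx":0,"dy":0.003,"dz":0,"rx":0,"ry":0,"rz":0},{"gripper":1,"dx":0,"dy":0.005,"dz":0,"rx":0,"ry":0,"rz":0},{"gripper":1,"dx":0,"dy":0.007,"dz":0,"rx":0,"ry":0,"rz":0},{"gripper":1,"dx":0,"dy":0.008,"dz":0,"rx":0,"ry":0,"rz":0},{"gripper":1,"dx":0,"dy":0.008,"dz":0,"rx":0,"ry":0,"rz":0}]'; python3 -m jog '[{"gripper":1,"dx":0,"dy":0.001,"dz":0,"rx":0,"ry":0,"rz":0},{"gripper":1,"dx":0,"dy":0.003,"dz":0,"rx":0,"ry":0,"rz":0},{"gripper":1,"dx":0,"dy":0.005,"dz":0,"rx":0,"ry":0,"rz":0},{"gripper":1,"dx":0,"dy":0.006,"dz":0,"rx":0,"ry":0,"rz":0},{"gripper":1,"dx":0,"dy":0.006,"dz":0,"rx":0,"ry":0,"rz":0}]'; python3 -c "
from h import *
plan([433,67.5,250.5],9.6)"
```

```text
time: 6.92
position: [478.1, 75.9, 250.9]
tcp_rot: [[-0.167, 0.986, -0.0], [0.986, 0.167, 0.0], [0.0, -0.0, -1.0]]
contact_force: [-3.9, -1.0, 1.7]
gripper_width: 18.8
grip_force: 89.1
time: 7.33
position: [483.8, 76.8, 250.8]
tcp_rot: [[-0.167, 0.986, -0.001], [0.986, 0.167, -0.0], [-0.0, -0.001, -1.0]]
contact_force: [-5.1, -0.9, 2.6]
gripper_width: 18.8
grip_force: 89.3
shift m [-0.0007 -0.0517  0.0004] turn [-0.0008  0.     -0.0001] pos [483.8365  76.8424 250.8377] heading 9.595729372766915 z [-0.0008 -0.0001 -1.    ] t 7.3333 F [-5.1062 -0.9173  2.6368] [-0.1047  0.8759 -0.0611] w 18.82907971398369 89.25383806228638
```

```bash
python3 -m jog '[{"gripper":1,"dx":0,"dy":0.001,"dz":0,"rx":0,"ry":0,"rz":0},{"gripper":1,"dx":0,"dy":0.003,"dz":0,"rx":0,"ry":0,"rz":0},{"gripper":1,"dx":0,"dy":0.005,"dz":0,"rx":0,"ry":0,"rz":0},{"gripper":1,"dx":0,"dy":0.007,"dz":0,"rx":0,"ry":0,"rz":0},{"gripper":1,"dx":0,"dy":0.008,"dz":0,"rx":0,"ry":0,"rz":0},{"gripper":1,"dx":0,"dy":0.008,"dz":0,"rx":0,"ry":0,"rz":0}]'; python3 -m jog '[{"gripper":1,"dx":0,"dy":0.001,"dz":0,"rx":0,"ry":0,"rz":0},{"gripper":1,"dx":0,"dy":0.003,"dz":0,"rx":0,"ry":0,"rz":0},{"gripper":1,"dx":0,"dy":0.005,"dz":0,"rx":0,"ry":0,"rz":0},{"gripper":1,"dx":0,"dy":0.007,"dz":0,"rx":0,"ry":0,"rz":0},{"gripper":1,"dx":0,"dy":0.008,"dz":0,"rx":0,"ry":0,"rz":0},{"gripper":1,"dx":0,"dy":0.008,"dz":0,"rx":0,"ry":0,"rz":0}]'; python3 -c "
from h import *
plan([433,67.5,250.5],9.6)"
```

```text
time: 7.83
position: [492.7, 78.2, 251.2]
tcp_rot: [[-0.167, 0.986, 0.002], [0.986, 0.167, 0.0], [-0.0, 0.002, -1.0]]
contact_force: [-2.7, -0.1, 2.7]
gripper_width: 18.9
grip_force: 89.3
time: 8.33
position: [500.2, 79.6, 250.9]
tcp_rot: [[-0.167, 0.986, 0.001], [0.986, 0.167, 0.0], [0.0, 0.001, -1.0]]
contact_force: [-3.4, -1.8, 2.3]
gripper_width: 18.8
grip_force: 89.3
shift m [-0.0007 -0.0682  0.0003] turn [ 0.0006 -0.     -0.    ] pos [500.1748  79.5634 250.8744] heading 9.598906951058789 z [ 0.0006  0.0001 -1.    ] t 8.3333 F [-3.4423 -1.8494  2.2942] [-0.1403  0.4379  0.0246] w 18.840574750780945 89.28149700164795
```

```bash
python3 -m jog '[{"gripper":1,"dx":0,"dy":0.001,"dz":0,"rx":0,"ry":0,"rz":0},{"gripper":1,"dx":0,"dy":0.002,"dz":0,"rx":0,"ry":0,"rz":0},{"gripper":1,"dx":0,"dy":0.003,"dz":0,"rx":0,"ry":0,"rz":0},{"gripper":1,"dx":0,"dy":0.003,"dz":0,"rx":0,"ry":0,"rz":0}]'|grep -E 'pos|cont'
for i in 1 2; do :; done
python3 -m jog '[{"gripper":1,"dx":0,"dy":0.0005,"dz":0,"rx":0,"ry":0,"rz":0},{"gripper":1,"dx":0,"dy":0.001,"dz":0,"rx":0,"ry":0,"rz":0},{"gripper":1,"dx":0,"dy":0.0015,"dz":0,"rx":0,"ry":0,"rz":0},{"gripper":1,"dx":0,"dy":0.002,"dz":0,"rx":0,"ry":0,"rz":0},{"gripper":1,"dx":0,"dy":0.002,"dz":0,"rx":0,"ry":0,"rz":0}]'|grep -E 'pos|cont'
```

```text
position: [502.7, 80.0, 250.6]
contact_force: [-4.6, -0.0, 2.2]
position: [504.5, 80.4, 250.6]
contact_force: [-4.3, -0.3, 2.4]
```

```bash
python3 -m jog '[{"gripper":1,"dx":0,"dy":0.0005,"dz":0,"rx":0,"ry":0,"rz":0},{"gripper":1,"dx":0,"dy":0.001,"dz":0,"rx":0,"ry":0,"rz":0},{"gripper":1,"dx":0,"dy":0.0015,"dz":0,"rx":0,"ry":0,"rz":0},{"gripper":1,"dx":0,"dy":0.0015,"dz":0,"rx":0,"ry":0,"rz":0}]'|grep -E 'pos|cont'
```

```text
position: [506.0, 80.6, 250.6]
contact_force: [-4.8, -1.5, 2.0]
```

```bash
python3 -m jog '[{"gripper":1,"dx":0,"dy":0.0005,"dz":0,"rx":0,"ry":0,"rz":0},{"gripper":1,"dx":0,"dy":0.001,"dz":0,"rx":0,"ry":0,"rz":0},{"gripper":1,"dx":0,"dy":0.0015,"dz":0,"rx":0,"ry":0,"rz":0},{"gripper":1,"dx":0,"dy":0.0015,"dz":0,"rx":0,"ry":0,"rz":0}]'|grep -E 'pos|cont'
```

```text
position: [507.5, 80.8, 250.6]
contact_force: [-4.9, -0.7, 2.0]
```

```bash
python3 -m jog '[{"gripper":1,"dx":0,"dy":0.0005,"dz":0,"rx":0,"ry":0,"rz":0},{"gripper":1,"dx":0,"dy":0.001,"dz":0,"rx":0,"ry":0,"rz":0},{"gripper":1,"dx":0,"dy":0.0015,"dz":0,"rx":0,"ry":0,"rz":0},{"gripper":1,"dx":0,"dy":0.0015,"dz":0,"rx":0,"ry":0,"rz":0}]'|grep -E 'pos|cont'
```

```text
position: [508.9, 81.1, 250.6]
contact_force: [-5.1, -1.6, 2.9]
```

```bash
python3 -m jog '[{"gripper":1,"dx":0,"dy":0.0005,"dz":0,"rx":0,"ry":0,"rz":0},{"gripper":1,"dx":0,"dy":0.001,"dz":0,"rx":0,"ry":0,"rz":0},{"gripper":1,"dx":0,"dy":0.0015,"dz":0,"rx":0,"ry":0,"rz":0},{"gripper":1,"dx":0,"dy":0.0015,"dz":0,"rx":0,"ry":0,"rz":0}]'|grep -E 'pos|cont'
```

```text
position: [510.4, 81.4, 250.6]
contact_force: [-5.4, -1.1, 1.8]
```

```bash
python3 -m jog '[{"gripper":1,"dx":0,"dy":0.0005,"dz":0,"rx":0,"ry":0,"rz":0},{"gripper":1,"dx":0,"dy":0.001,"dz":0,"rx":0,"ry":0,"rz":0},{"gripper":1,"dx":0,"dy":0.0015,"dz":0,"rx":0,"ry":0,"rz":0},{"gripper":1,"dx":0,"dy":0.0015,"dz":0,"rx":0,"ry":0,"rz":0}]'|grep -E 'pos|cont'
```

```text
position: [511.8, 81.6, 250.6]
contact_force: [-4.4, -0.5, 1.7]
```

```bash
python3 -m jog '[{"gripper":1,"dx":0,"dy":0.0005,"dz":0,"rx":0,"ry":0,"rz":0},{"gripper":1,"dx":0,"dy":0.001,"dz":0,"rx":0,"ry":0,"rz":0},{"gripper":1,"dx":0,"dy":0.0015,"dz":0,"rx":0,"ry":0,"rz":0},{"gripper":1,"dx":0,"dy":0.0015,"dz":0,"rx":0,"ry":0,"rz":0}]'|grep -E 'pos|cont'
```

```text
position: [513.3, 81.8, 250.6]
contact_force: [-4.6, -0.9, 1.8]
```

```bash
python3 -m jog '[{"gripper":1,"dx":0,"dy":0.0005,"dz":0,"rx":0,"ry":0,"rz":0},{"gripper":1,"dx":0,"dy":0.001,"dz":0,"rx":0,"ry":0,"rz":0},{"gripper":1,"dx":0,"dy":0.0015,"dz":0,"rx":0,"ry":0,"rz":0},{"gripper":1,"dx":0,"dy":0.0015,"dz":0,"rx":0,"ry":0,"rz":0}]'|grep -E 'pos|cont'
```

```text
position: [514.8, 82.1, 250.6]
contact_force: [-4.1, -0.8, 1.7]
```

```bash
python3 -m jog '[{"gripper":1,"dx":0,"dy":0.0005,"dz":0,"rx":0,"ry":0,"rz":0},{"gripper":1,"dx":0,"dy":0.001,"dz":0,"rx":0,"ry":0,"rz":0},{"gripper":1,"dx":0,"dy":0.0015,"dz":0,"rx":0,"ry":0,"rz":0},{"gripper":1,"dx":0,"dy":0.0015,"dz":0,"rx":0,"ry":0,"rz":0}]'|grep -E 'pos|cont'
```

```text
position: [516.3, 82.3, 250.6]
contact_force: [-4.7, -0.7, 2.5]
```

```bash
python3 -m jog '[{"gripper":1,"dx":0,"dy":0.0005,"dz":0,"rx":0,"ry":0,"rz":0},{"gripper":1,"dx":0,"dy":0.001,"dz":0,"rx":0,"ry":0,"rz":0},{"gripper":1,"dx":0,"dy":0.0015,"dz":0,"rx":0,"ry":0,"rz":0},{"gripper":1,"dx":0,"dy":0.0015,"dz":0,"rx":0,"ry":0,"rz":0}]'|grep -E 'pos|cont'
```

```text
position: [517.7, 82.6, 250.6]
contact_force: [-5.2, -1.2, 2.7]
```

```bash
python3 -m jog '[{"gripper":1,"dx":0,"dy":0.0005,"dz":0,"rx":0,"ry":0,"rz":0},{"gripper":1,"dx":0,"dy":0.001,"dz":0,"rx":0,"ry":0,"rz":0},{"gripper":1,"dx":0,"dy":0.0015,"dz":0,"rx":0,"ry":0,"rz":0},{"gripper":1,"dx":0,"dy":0.0015,"dz":0,"rx":0,"ry":0,"rz":0}]'|grep -E 'pos|cont'
```

```text
position: [519.2, 82.9, 250.6]
contact_force: [-6.0, -0.7, 2.4]
```

```bash
python3 -m jog '[{"gripper":1,"dx":0,"dy":0.0005,"dz":0,"rx":0,"ry":0,"rz":0},{"gripper":1,"dx":0,"dy":0.001,"dz":0,"rx":0,"ry":0,"rz":0},{"gripper":1,"dx":0,"dy":0.0015,"dz":0,"rx":0,"ry":0,"rz":0},{"gripper":1,"dx":0,"dy":0.0015,"dz":0,"rx":0,"ry":0,"rz":0}]'|grep -E 'pos|cont'
```

```text
position: [520.7, 83.1, 250.6]
contact_force: [-4.1, -1.6, 2.3]
```

```bash
python3 -m jog '[{"gripper":1,"dx":0,"dy":0.0005,"dz":0,"rx":0,"ry":0,"rz":0},{"gripper":1,"dx":0,"dy":0.001,"dz":0,"rx":0,"ry":0,"rz":0},{"gripper":1,"dx":0,"dy":0.0015,"dz":0,"rx":0,"ry":0,"rz":0},{"gripper":1,"dx":0,"dy":0.0015,"dz":0,"rx":0,"ry":0,"rz":0}]'|grep -E 'pos|cont'
```

```text
position: [522.2, 83.4, 250.6]
contact_force: [-6.2, -0.6, 2.3]
```

```bash
python3 -m jog '[{"gripper":1,"dx":0,"dy":0.0005,"dz":0,"rx":0,"ry":0,"rz":0},{"gripper":1,"dx":0,"dy":0.001,"dz":0,"rx":0,"ry":0,"rz":0},{"gripper":1,"dx":0,"dy":0.001,"dz":0,"rx":0,"ry":0,"rz":0}]'|grep -E 'pos|cont'
```

```text
position: [523.2, 83.5, 250.6]
contact_force: [-4.6, -0.3, 2.5]
```

```bash
python3 -m jog '[{"gripper":1,"dx":0,"dy":0.0005,"dz":0,"rx":0,"ry":0,"rz":0},{"gripper":1,"dx":0,"dy":0.001,"dz":0,"rx":0,"ry":0,"rz":0},{"gripper":1,"dx":0,"dy":0.001,"dz":0,"rx":0,"ry":0,"rz":0}]'|grep -E 'pos|cont'
```

```text
position: [524.2, 83.7, 250.6]
contact_force: [-4.5, -0.6, 2.1]
```

```bash
python3 -m jog '[{"gripper":1,"dx":0,"dy":0.0005,"dz":0,"rx":0,"ry":0,"rz":0},{"gripper":1,"dx":0,"dy":0.001,"dz":0,"rx":0,"ry":0,"rz":0},{"gripper":1,"dx":0,"dy":0.001,"dz":0,"rx":0,"ry":0,"rz":0}]'|grep -E 'pos|cont'
```

```text
position: [525.2, 83.9, 250.6]
contact_force: [-5.4, -1.3, 2.0]
```

```bash
python3 -m jog '[{"gripper":1,"dx":0,"dy":0.0005,"dz":0,"rx":0,"ry":0,"rz":0},{"gripper":1,"dx":0,"dy":0.001,"dz":0,"rx":0,"ry":0,"rz":0},{"gripper":1,"dx":0,"dy":0.001,"dz":0,"rx":0,"ry":0,"rz":0}]'|grep -E 'pos|cont'
```

```text
position: [526.1, 84.0, 250.6]
contact_force: [-5.3, -0.5, 2.0]
```

```bash
python3 -m jog '[{"gripper":1,"dx":0,"dy":0.0005,"dz":0,"rx":0,"ry":0,"rz":0},{"gripper":1,"dx":0,"dy":0.001,"dz":0,"rx":0,"ry":0,"rz":0},{"gripper":1,"dx":0,"dy":0.001,"dz":0,"rx":0,"ry":0,"rz":0}]'|grep -E 'pos|cont'; python3 -c "
from h import *
grab('side','s3.png')
B=cv2.imread('pics/s3.png')[220:300,220:340]
cv2.imwrite('pics/s3c.png',cv2.resize(B,None,fx=6,fy=6,interpolation=2))"
```

```text
position: [527.1, 84.2, 250.6]
contact_force: [-5.3, -0.9, 2.0]
```

View pics/s3c.png

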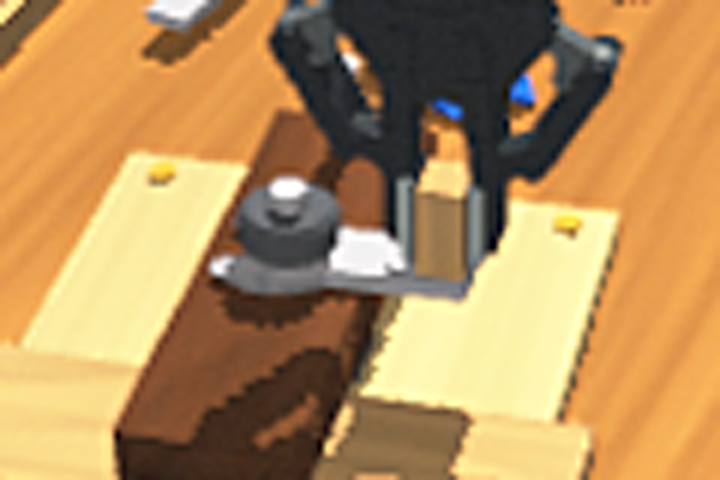

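The plate is level under the head, with its near tip at crop (222,265) protruding behind. The stud hasn't been felt yet, so I keep going.

```bash
python3 -m jog '[{"gripper":1,"dx":0,"dy":0.0005,"dz":0,"rx":0,"ry":0,"rz":0},{"gripper":1,"dx":0,"dy":0.001,"dz":0,"rx":0,"ry":0,"rz":0},{"gripper":1,"dx":0,"dy":0.001,"dz":0,"rx":0,"ry":0,"rz":0}]'|grep -E 'pos|cont'; python3 -c "
from h import *
a=np.radians(9.6);J=np.array([[np.cos(a),np.sin(a)],[-np.sin(a),np.cos(a)]])
p=at('side',220+216.5/6-.5,220+267/6-.5,66.5)[:2]
print(J@(p-[588,93]),J@(p-[587.3,94.4]))"
```

```text
position: [527.9, 84.3, 250.6]
contact_force: [-5.5, -0.9, 2.8]
[25.3011 18.2227] [25.7578 16.7255]
```

```bash
python3 -m jog '[{"gripper":1,"dx":0,"dy":0.0005,"dz":0,"rx":0,"ry":0,"rz":0},{"gripper":1,"dx":0,"dy":0.001,"dz":0,"rx":0,"ry":0,"rz":0},{"gripper":1,"dx":0,"dy":0.001,"dz":0,"rx":0,"ry":0,"rz":0}]'|grep -E 'pos|cont'
```

```text
position: [528.2, 84.4, 250.6]
contact_force: [-8.3, -1.7, 5.0]
```

```bash
python3 -m jog '[{"gripper":1,"dx":0,"dy":0.0005,"dz":0,"rx":0,"ry":0,"rz":0},{"gripper":1,"dx":0,"dy":0.001,"dz":0,"rx":0,"ry":0,"rz":0},{"gripper":1,"dx":0,"dy":0.001,"dz":0,"rx":0,"ry":0,"rz":0}]'|grep -E 'pos|cont|tcp'
```

```text
position: [528.6, 84.5, 250.6]
tcp_rot: [[-0.167, 0.986, -0.005], [0.986, 0.167, -0.001], [-0.0, -0.005, -1.0]]
contact_force: [-11.4, -1.6, 7.3]
```

```bash
python3 -m jog '[{"gripper":1,"dx":0,"dy":0.0005,"dz":0,"rx":0,"ry":0,"rz":0},{"gripper":1,"dx":0,"dy":0.001,"dz":0,"rx":0,"ry":0,"rz":0},{"gripper":1,"dx":0,"dy":0.001,"dz":0,"rx":0,"ry":0,"rz":0},{"gripper":1,"dx":0,"dy":0.001,"dz":0,"rx":0,"ry":0,"rz":0}]'|grep -E 'pos|cont|tcp'
```

```text
position: [528.9, 84.6, 250.6]
tcp_rot: [[-0.167, 0.986, -0.007], [0.986, 0.167, -0.001], [-0.0, -0.007, -1.0]]
contact_force: [-12.5, -2.8, 10.6]
```

```bash
python3 -m jog '[{"gripper":1,"dx":0,"dy":0.0005,"dz":0,"rx":0,"ry":0,"rz":0},{"gripper":1,"dx":0,"dy":0.0008,"dz":0,"rx":0,"ry":0,"rz":0},{"gripper":1,"dx":0,"dy":0.0008,"dz":0,"rx":0,"ry":0,"rz":0},{"gripper":1,"dx":0,"dy":0.0008,"dz":0,"rx":0,"ry":0,"rz":0}]'; python3 -c "
from h import *
plan([528.2,84.4,250.6],9.6)"
```

```text
time: 15.8
position: [529.2, 84.7, 250.4]
tcp_rot: [[-0.167, 0.986, -0.008], [0.986, 0.167, -0.002], [-0.0, -0.008, -1.0]]
contact_force: [-13.7, -2.3, 10.1]
gripper_width: 19.0
grip_force: 90.4
shift m [-0.0001 -0.001  -0.0002] turn [-0.0083  0.0003 -0.0003] pos [529.2045  84.6625 250.3851] heading 9.584772031499659 z [-0.0082 -0.0016 -1.    ] t 15.8 F [-13.7426  -2.303   10.1228] [-0.5497  2.3685 -0.0146] w 19.035909734964175 90.43145298957825
```

That is about 8.5 N above sliding. Now I open partially, since the front finger must stay clear of the head, then raise.

```bash
python3 -m jog '[{"gripper":0.3,"dx":0,"dy":0,"dz":0,"rx":0,"ry":0,"rz":0},{"gripper":0.06,"dx":0,"dy":-0.001,"dz":0,"rx":0,"ry":0,"rz":0},{"gripper":0.06,"dx":0,"dy":-0.002,"dz":0,"rx":0,"ry":0,"rz":0},{"gripper":0.06,"dx":0,"dy":-0.002,"dz":0,"rx":0,"ry":0,"rz":0},{"gripper":0.06,"dx":0,"dy":-0.002,"dz":0,"rx":0,"ry":0,"rz":0},{"gripper":0.06,"dx":0,"dy":-0.002,"dz":0,"rx":0,"ry":0,"rz":0}]' 20; python3 -c "
from h import *
plan([528.2,84.4,250.6],9.6)"
```

```text
time: 16.3
position: [530.7, 84.7, 251.0]
tcp_rot: [[-0.167, 0.986, 0.001], [0.986, 0.167, 0.0], [-0.0, 0.001, -1.0]]
contact_force: [-0.4, 0.2, -0.2]
gripper_width: 40.0
grip_force: 0.0
shift m [ 0.0001 -0.0025  0.0004] turn [ 0.0012  0.     -0.0001] pos [530.6668  84.7011 250.9923] heading 9.596034302883814 z [ 0.0012  0.0002 -1.    ] t 16.3 F [-0.3741  0.1877 -0.1848] [ 0.0133 -0.0284 -0.0414] w 39.96566580832666 0.0
```

Free of contact. I retract up, then back toward the robot.

```bash
python3 -m jog '[{"gripper":0.06,"dx":0,"dy":-0.002,"dz":-0.01,"rx":0,"ry":0,"rz":0},{"gripper":0.06,"dx":0,"dy":-0.002,"dz":-0.03,"rx":0,"ry":0,"rz":0},{"gripper":0.06,"dx":0,"dy":-0.002,"dz":-0.06,"rx":0,"ry":0,"rz":0},{"gripper":0.06,"dx":0,"dy":-0.002,"dz":-0.09,"rx":0,"ry":0,"rz":0},{"gripper":0.06,"dx":0,"dy":-0.03,"dz":-0.12,"rx":0,"ry":0,"rz":0},{"gripper":0.06,"dx":0,"dy":-0.06,"dz":-0.15,"rx":0,"ry":0,"rz":0},{"gripper":0.06,"dx":-0.04,"dy":-0.07,"dz":-0.16,"rx":0,"ry":0,"rz":0},{"gripper":0.06,"dx":-0.08,"dy":-0.07,"dz":-0.16,"rx":0,"ry":0,"rz":0},{"gripper":0.06,"dx":-0.12,"dy":-0.07,"dz":-0.16,"rx":0,"ry":0,"rz":0},{"gripper":0.06,"dx":-0.16,"dy":-0.07,"dz":-0.16,"rx":0,"ry":0,"rz":0},{"gripper":0.06,"dx":-0.2,"dy":-0.07,"dz":-0.16,"rx":0,"ry":0,"rz":0},{"gripper":0.06,"dx":-0.2,"dy":-0.07,"dz":-0.16,"rx":0,"ry":0,"rz":0}]'|grep -E 'pos|cont'; python3 -c "
from h import *
grab('top','t4.png');grab('side','s4.png')
A=cv2.imread('pics/t4.png')[150:265,200:330];B=cv2.imread('pics/s4.png')[215:300,220:340]
A=cv2.resize(A,(400,354),interpolation=2);B=cv2.resize(B,(400,283),interpolation=2)
B=cv2.copyMakeBorder(B,0,71,0,0,0);cv2.imwrite('pics/f.png',np.hstack([A,B]))"
```

```text
position: [495.6, -129.7, 412.0]
contact_force: [0.1, 0.1, 0.2]
```

View pics/f.png

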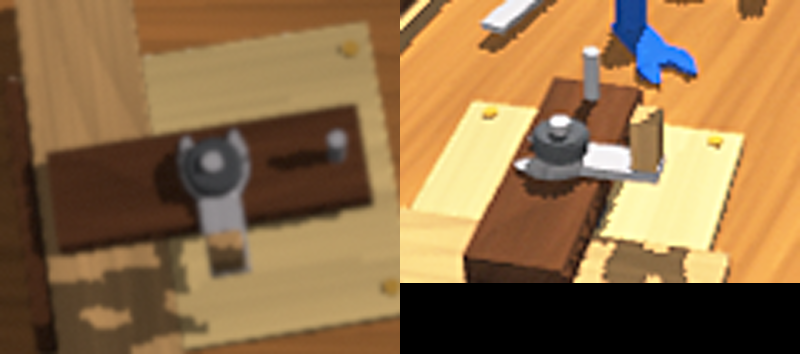

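The plate lies flat under the head, straight out of the front, with both tips showing symmetrically behind it (left half: (185,143) and (238,135)). The robot is clear, so I hand in.

```bash
python3 -c "
from plant import robot
print(robot.sign_off())"
```

```text
the job is handed in; nothing more can be done
None
```

The open slip plate is clamped under the stud head: its slot bottom was pressed against the stud about 8.5 N above the sliding force, it lies flat and straight out of the front, and it was released and the job handed in at about 17 s.

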